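# Air the drying box with its lever lid

### The arm

A 6-joint arm with a two-finger parallel gripper is mounted at the origin on the work surface. World frame = base frame: x ahead of the robot, y to its left, z up, the work surface at z = 0. Lengths are in mm, angles in rad, forces in N, time in s.
With the tool pointing down it reaches from about 400 to 925 mm from the base axis. Payload 12.5 kg.
Tool frame: the origin (TCP) lies between the finger pads; the fingertips stand 25 mm ahead of it and the grasp point (between the pads) lies 6 mm ahead of it; z points along the fingers, y is the line along which they close (so a half turn about z gives the same grasp; the last joint's range is limited). The gripper opens to 95 mm and grips with 3 to 60 N. Pads are 20 mm wide; open, the fingers measure 119 mm over their backs; the gripper's body (75 mm by 180 mm) begins 59 mm behind the grasp point.
Start: joints at [-1.378, 0.491, 1.559, -0, 1.092, -0.106], TCP at [184.006, -597.315, 239.661] pointing down, gripper open.
Joint ranges: [-3.1, 3.1], [-0.84, 2.19], [0.05, 2.79], [-1.13, 4.28], [0.06, 2.93], [-2.69, 2.69]. Speed limits (rad/s): [2.22, 2.22, 2.79, 3.14, 3.14, 3.14].

### API

Orientations are given as [roll, pitch, yaw] about the fixed x, y, z axes, in that order (R = Rz(yaw) Ry(pitch) Rx(roll)).
In Python, from cell import state, read_camera, job_done, cut_out gives the robot as it stands. The module is installed in compiled form; this text tells all that it offers.
- The arm moves only by the tool jog_arm, never from a script. Its argument "motion" is a list of rows, each a list of 2 entries, a list of its own where there are three numbers: the shift along the tool's x, y, z in mm, then the turn about the tool's z in rad. A call has 1 to 5 rows; each row is the pose to reach, as a shift and turn from the pose commanded when the call began, along the tool's axes at that moment; what a row does not reach only later rows make up. A row lasts 1/10 s, in which the tool goes at most 50 mm and 8.59 degrees, less where a joint would pass 70% of its speed; a pose out of reach is approached as far as the arm can. A call with a gripper value outside its range is refused whole. "grip" is the closure, from 0 (fully open) to 1 (shut), set as the call begins (left out, the last holds). The fingers move at their own pace and stop on an object; the grip force is fixed at half the most. Time passes only in rows, so rows that repeat a pose let the fingers close. It gives the time, the measured TCP pose, the force, the opening and the grip force at its end, in the units of the state.
- state(): the state, without advancing time (a new reading comes with each control period).
- read_camera(name): name is "scene" or "top" or "wrist"; returns a dict with "img" (384x512x3 uint8, blue, green, red), "vertical_fov" (degrees; the focal length in pixels is half the picture's height over the tangent of half this angle, whatever the lens; pixels are square), "cx", "cy" (the principal point, pixels), "extrinsics" (4x4, takes a point from camera to world coordinates). Camera axes: x right, y up, looking along -z (the intrinsics and any distortion apply to the point x, -y, -z); pixel columns grow to the right and rows downward; lengths in mm; the calibration is good to about 2 mm. A picture is of the moment at which its call begins. There is no depth.
- job_done(): hands the job in; it is judged then, once.
Trained networks look in a picture, given as the dict that the camera call returned (one of the last four; its "shot" number tells which), for a name from the list of things; names that differ only in an ending like _2 or _b are one class to them, and where a whole thing is asked for, a point or a joint stands for the part that bears it (a point fixed in the world has none). Each returns a list of dicts, best first, with "p" (0 to 1); they miss things now and then, are a little off and sometimes report something else, mostly with a low value. They report only what shows in the picture. A call takes as long as a camera call.
- cut_out(name, picture): "region" (384x512 bool, what is visible of it) and "box" ([left, top, right, bottom] in pixels, round what is visible of it).
The state is a dict: "t": time; "joints": joint angles; "qvel": joint speeds; "tau": joint torques, N m; "eef_pos": TCP position; "tcp_rot": TCP orientation; "ft_force": force on the tool from outside, world axes, zero at the start; "moment": the same for the moment, N m; "opening": opening from 0.0 (shut) to 1.0 (fully open); "grip_force": force on a finger pad.
Only numpy, scipy, OpenCV 4.12 (cv2) and the standard library are available. Lean on these libraries where they do the work, as an engineer would, in place of code of your own. Each camera call takes 0.05 s, during which the arm holds its last target. There are 200 camera calls.

### The job

Air the larger of the two white drying boxes: with the fingertips, press the lever pad at its front all the way down so that its lid rises fully, and keep it there for three seconds to let the damp air out. Then let the lever up slowly, so that the lid is eased down until it is shut and never slams, and finish clear of it. Work it by the lever only: do not touch the lids, leave the smaller box shut, and do not move, lift or switch anything else.

Things in the scene. Friction and masses are not known exactly. Their poses are not given: they have to be found in the camera images.
- big_box: the larger white plastic drying box, fixed to the dresser: 140 mm deep (its x) x 180 mm wide (its y) x 110 mm tall without the lid; a U-shaped steel lever runs along both sides, 14 mm beyond them. Origin under its centre; its -x axis points out of its front, where the lever's press pad is; z up. It may stand on the left or the right, turned up to 0.35 rad
- big_pad (a point): centre of the upper face of the larger box's press pad (dark rubber, 36 mm deep x 56 mm wide, tilted 0.16 rad), 135 mm in front of the box centre, 47 mm clear of the box face; on a steel tongue from the lever's thin cross bar, which runs 30 mm from the box face. About 104 mm above the dresser at rest, 61 mm fully pressed; swings nearly vertically about side pivots 75 mm up at the box's mid-depth
- big_lever (a joint): angle of the larger box's lever: 0 at rest (up), 0.32 rad fully pressed against its stop. Sprung and loaded by the lid: about 2 to 4 N on the pad presses it, and it returns by itself when let go
- big_lid (a joint): angle of the larger box's lid, hinged on its rear upper edge: 0 shut, 1.15 rad fully up; linked to the lever (lid angle = 3.6 x lever angle). If the lever is let go from the bottom, the lid falls and slams; falling faster than 2.5 rad/s (pad rising faster than about 90 mm/s) is a slam
- big_lid_edge (a point): middle of the front edge of the larger box's lid, upper face (lid 6 mm thick); rises as the lid opens
- small_box: the smaller white plastic drying box, fixed to the dresser: 100 mm deep (its x) x 120 mm wide (its y) x 85 mm tall without the lid; a U-shaped steel lever runs along both sides, 14 mm beyond them. Origin under its centre; its -x axis points out of its front, where the lever's press pad is; z up. It may stand on the left or the right, turned up to 0.35 rad
- small_pad (a point): centre of the upper face of the smaller box's press pad (dark rubber, 36 mm deep x 56 mm wide, tilted 0.16 rad), 115 mm in front of the box centre, 47 mm clear of the box face; on a steel tongue from the lever's thin cross bar, which runs 30 mm from the box face. About 86 mm above the dresser at rest, 50 mm fully pressed; swings nearly vertically about side pivots 60 mm up at the box's mid-depth
- small_lever (a joint): angle of the smaller box's lever: 0 at rest (up), 0.32 rad fully pressed against its stop. Sprung and loaded by the lid: about 2 to 4 N on the pad presses it, and it returns by itself when let go
- small_lid (a joint): angle of the smaller box's lid, hinged on its rear upper edge: 0 shut, 1.15 rad fully up; linked to the lever (lid angle = 3.6 x lever angle). If the lever is let go from the bottom, the lid falls and slams; falling faster than 2.5 rad/s (pad rising faster than about 90 mm/s) is a slam
- small_lid_edge (a point): middle of the front edge of the smaller box's lid, upper face (lid 6 mm thick); rises as the lid opens
- soap_dish: white ceramic open soap dish, 150 (x) x 90 (y) x 26 mm, loose, standing between the two press pads; origin under its centre. Leave alone
- pacifier_a: coral pacifier, 42 mm wide, 37 mm tall, standing teat up in the soap dish; origin under its centre. Leave alone
- pacifier_b: beige pacifier, same shape, in the soap dish. Leave alone
- pacifier_c: sky blue pacifier, same shape, in the soap dish. Leave alone
- brush_holder: stainless steel bottle brush holder, 68 mm across, 110 mm tall, brush standing in it to 230 mm, between the two drying boxes; loose; origin under its centre. Leave alone
- acrylic_box: clear acrylic open box 75 x 75 x 60 mm, loose, origin under its centre. Leave alone
- feeding_bottle: clear feeding bottle, 60 mm across, 150 mm tall, loose, origin under its centre. Leave alone
- cream_jar: white cream jar, 60 mm across, 50 mm tall, loose, origin under its centre. Leave alone
- night_lamp: small white plastic night lamp with a cream shade, 120 x 100 mm foot, 160 mm tall, fixed; origin under its centre. Leave alone
- lamp_switch (a joint): toggle switch (14 mm stub) on the night lamp's foot: swings 0 to 0.8 rad and stays where it is. Leave alone

How it is judged:
By the outcome, as a careful person would: the job done as asked, in the order asked, and still so for the second after the job is handed in, with the robot touching nothing.
It also fails if it takes over 40 s, if anything falls off the work surface, if the arm or the gripper's body presses on something with over 40 N, if the wrist force passes 120 N, or if a joint passes its speed limit or range.

## Working session

There is one attempt and no reset: what is moved stays moved. The work goes in short steps, Python scripts to look and compute and a tool call to move; the robot and the scene stay as the last step left them, time stands still between calls to the robot, and variables do not carry over. Pictures are saved under pics/ and viewed, at most 10 in all, crops included, and the job is handed in when it is done.

Besides the shell and the picture viewer there is one more tool, called after ">>>" by a JSON object that holds its "api" and its "payload", one argument or row to a line. jog_arm: Moves the arm, as the interface text tells. Its arguments: {"type":"object","properties":{"motion":{"type":"array"},"grip":{"type":"number"}},"required":["motion"]}

```bash
mkdir -p pics; cat > h.py <<'E'
import numpy as np,cv2
from cell import state,read_camera,job_done,cut_out
def K(p):
    f=p["img"].shape[0]/2/np.tan(np.radians(p["vertical_fov"]/2)); return f,p["cx"],p["cy"]
def ray(p,u,v):
    f,cx,cy=K(p);E=np.array(p["extrinsics"]);d=E[:3,:3]@np.array([(u-cx)/f,-(v-cy)/f,-1]);return E[:3,3],d
def atz(p,u,v,z):
    o,d=ray(p,u,v);return o+d*(z-o[2])/d[2]
def proj(p,X):
    f,cx,cy=K(p);E=np.array(p["extrinsics"]);c=E[:3,:3].T@(np.array(X)-E[:3,3]);return cx+f*c[0]/-c[2],cy-f*c[1]/-c[2]
def tri(a,ua,b,ub):
    (o1,d1),(o2,d2)=ray(a,*ua),ray(b,*ub)
    s=np.linalg.lstsq(np.c_[d1,-d2],o2-o1,rcond=None)[0];P,Q=o1+s[0]*d1,o2+s[1]*d2
    return (P+Q)/2,np.linalg.norm(P-Q)
E
python3 - <<'E'
from h import *
np.set_printoptions(precision=1,suppress=True)
s=state();print({k:s[k] for k in("t","eef_pos","tcp_rot","ft_force","opening")})
P={n:read_camera(n) for n in("scene","top")}
for n,p in P.items():
    print(n,[k for k in p],K(p),np.array(p["extrinsics"])[:3,3])
    cv2.imwrite(f"pics/{n}0.png",p["img"])
C={}
for k in("big_pad","small_pad","big_box","big_lid","small_box","soap_dish","brush_holder","night_lamp"):
    for n,p in P.items():
        for r in cut_out(k,p)[:2]:
            ys,xs=np.nonzero(r["region"]);c=(xs.mean(),ys.mean());C.setdefault((k,n),c)
            print(k,n,round(r["p"],2),r["box"],np.round(c,1))
    if (k,"top") in C and (k,"scene") in C: print("  tri",*tri(P["top"],C[k,"top"],P["scene"],C[k,"scene"]))
E
```

```text
{'t': 0.0, 'eef_pos': array([ 184. , -597.1,  239.1]), 'tcp_rot': array([-3.1, -0. ,  0.3]), 'ft_force': array([0.4, 0.3, 0.5]), 'opening': 1.0034974740281526}
scene ['img', 'vertical_fov', 'cx', 'cy', 'extrinsics', 'shot'] (np.float64(479.37009613911266), 255.00595334499772, 191.44642110897357) [1433.9 -993.4 1103.8]
top ['img', 'vertical_fov', 'cx', 'cy', 'extrinsics', 'shot'] (np.float64(462.9236271223317), 263.173045762662, 190.26591470243386) [ 364.2    3.1 1518.2]
big_pad scene 0.55 [189.2, 203.7, 241.8, 264.5] [209.3 221. ]
big_pad scene 0.26 [299.7, 131.1, 313.0, 145.9] [306.9 138.6]
big_pad top 0.84 [286.5, 178.2, 348.3, 216.7] [314.4 202.1]
  tri [ 567.5 -188.    61.2] 14.449069309611414
small_pad scene 0.62 [271.2, 152.1, 299.5, 188.4] [284.9 162.3]
small_pad scene 0.51 [199.3, 205.2, 272.3, 256.6] [236.6 228. ]
small_pad top 0.84 [162.7, 174.2, 212.7, 225.0] [184.9 207.1]
  tri [542.8 225.9  73.7] 1.8662965163013223
big_box scene 0.62 [190.1, 203.4, 268.5, 281.6] [233.9 238.1]
big_box scene 0.3 [273.5, 153.2, 327.2, 201.6] [300.3 176.4]
big_box top 0.65 [285.7, 142.2, 354
[... 488 characters left out ...]
5.8]
  tri [ 559.6  137.1 -135.4] 286.7755036230193
soap_dish scene 0.78 [214.2, 180.1, 259.8, 208.1] [236.4 194.6]
soap_dish top 0.76 [238.4, 204.0, 268.9, 252.9] [251.1 226.2]
  tri [492.2  14.9  12.7] 4.314885324699323
brush_holder scene 0.61 [259.9, 164.5, 284.5, 225.1] [273.6 196.2]
brush_holder top 0.98 [245.9, 150.7, 267.7, 184.8] [256.  169.8]
  tri [664.2   7.6 102.1] 4.302619342898171
night_lamp scene 0.75 [263.0, 162.5, 285.0, 225.1] [273.6 195.5]
night_lamp scene 0.65 [113.8, 247.9, 159.0, 305.9] [136.7 275.6]
night_lamp top 0.82 [386.7, 185.5, 438.4, 229.7] [411.3 206.5]
night_lamp top 0.19 [161.2, 191.0, 210.3, 223.7] [184.  208.6]
  tri [ 676.9 -298.4  325.4] 357.5163058642138
```

```bash
python3 - <<'E'
import cv2
a=cv2.imread("pics/top0.png")[120:270,140:460];cv2.imwrite("pics/t1.png",cv2.resize(a,(800,375),interpolation=cv2.INTER_CUBIC))
a=cv2.imread("pics/scene0.png")[120:320,100:340];cv2.imwrite("pics/s1.png",cv2.resize(a,(720,600),interpolation=cv2.INTER_CUBIC))
E
```

```text
(no output)
```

View pics/t1.png

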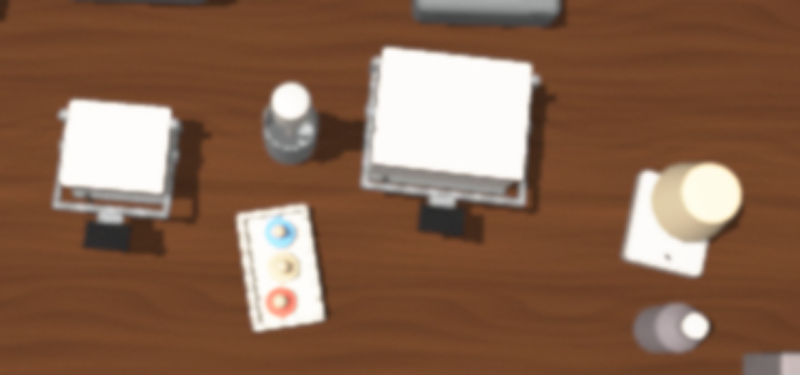

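View pics/s1.png

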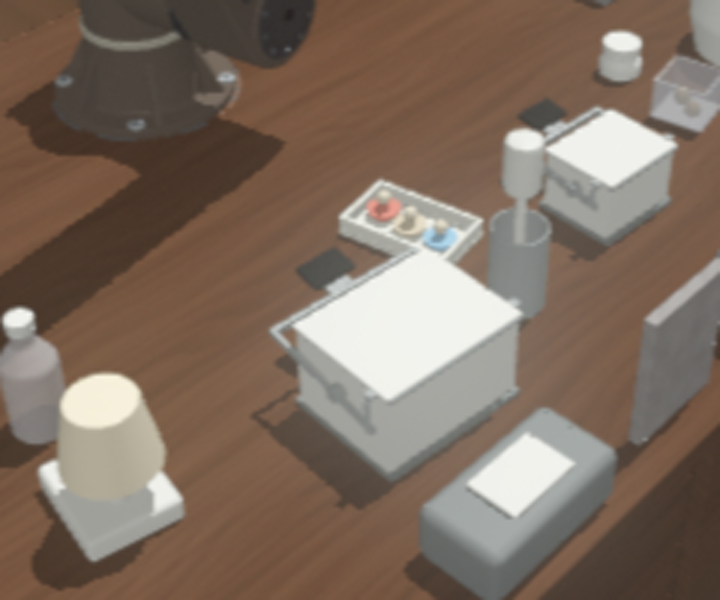

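The top view crop shows the big box on the right, with its dark pad at about (317,207) in full-picture pixels. In the scene picture the pad is at about (209,210). The soap dish lies to the pad's left and the lamp is well to the right.

```bash
python3 - <<'E'
from h import *
np.set_printoptions(precision=1,suppress=True)
P={n:read_camera(n) for n in("scene","top")}
def dark(p,c,r=12):
    g=p["img"].max(2).astype(int);m=np.zeros(g.shape,bool);x,y=map(int,c);m[y-r:y+r,x-r:x+r]=g[y-r:y+r,x-r:x+r]<55
    n,l,st,ce=cv2.connectedComponentsWithStats(m.astype(np.uint8));k=l[y,x];print(k,st[k],ce[k]);return ce[k]
t=dark(P["top"],(317,207));s=dark(P["scene"],(209,210))
X,e=tri(P["top"],t,P["scene"],s);print("pad",X,e,atz(P["top"],*t,104),atz(P["scene"],*s,104))
p=P["top"];cs=np.array([(383,48),(533,65),(523,182),(370,165)])/2.5+[140,120]
q=np.array([atz(p,*c,116) for c in cs]);print(q,q.mean(0))
for a,b in((0,1),(3,2),(3,0),(2,1)):
    d=q[b]-q[a];print(np.linalg.norm(d),np.arctan2(d[1],d[0]))
r=cut_out("big_lid",p)[0]["region"].astype(np.uint8)
g=(p["img"].min(2)>200)&(cv2.dilate(r,np.ones((7,7)))>0)
print(cv2.minAreaRect(np.argwhere(g)[:,::-1].astype(np.float32)))
E
```

```text
1 [309 203  17  11 150] [317.  207.8]
0 [     0      0    512    384 196608] [255.5 191.5]
pad [ 599.2 -126.8  166.2] 154.56696469584597 [ 548.7 -185.4  104. ] [605.5 -14.6 104. ]
[[ 761.4 -107.2  116. ]
 [ 745.8 -295.7  116. ]
 [ 596.9 -282.8  116. ]
 [ 612.1  -93.8  116. ]] [ 679.  -194.9  116. ]
189.13702505665705 -1.653207697101665
189.61549010631578 -1.6510991101824233
149.86373477422185 -0.08914902182543871
149.4614584095719 -0.0859686725450174
((319.9284973144531, 164.95327758789062), (61.66777420043945, 46.00247573852539), 6.581944942474365)
```

```bash
python3 - <<'E'
from h import *
from scipy.spatial.transform import Rotation as R
np.set_printoptions(precision=3,suppress=True)
P={n:read_camera(n) for n in("scene","wrist")}
p=P["scene"];r=p["img"][198:222,192:226].max(2).astype(int)
m=(r<70);n,l,st,ce=cv2.connectedComponentsWithStats(m.astype(np.uint8))
for k in range(1,n): print(st[k],ce[k]+[192,198],atz(p,*(ce[k]+[192,198]),104))
print(proj(p,(546,-184.5,104)))
s=state();M=R.from_euler("xyz",s["tcp_rot"]).as_matrix();print(s["joints"],s["tcp_rot"]);print(M)
E=np.array(P["wrist"]["extrinsics"]);print("cam in tool",M.T@(E[:3,3]-s["eef_pos"]),M.T@E[:3,:3])
print("shift",M.T@(np.array([541,-184.5,235])-s["eef_pos"]))
E
```

```text
(np.float64(207.14703021061604), np.float64(207.4080377355237))
[-1.378  0.491  1.559  0.     1.092 -0.106] [ 3.142 -0.     0.299]
[[ 0.956  0.294  0.   ]
 [ 0.294 -0.956 -0.   ]
 [ 0.     0.    -1.   ]]
cam in tool [  82.863    0.827 -144.937] [[-0.001  0.956  0.294]
 [ 1.     0.     0.001]
 [ 0.001  0.294 -0.956]]
shift [ 462.707 -289.441    4.651]
```

>>> {"api": "jog_arm", "payload": {
  "motion": [
    [[42,-26,0],-0.145],
    [[84,-53,0],-0.29],
    [[126,-79,0],-0.435],
    [[168,-105,0],-0.58],
    [[210,-131,0],-0.725]
  ],
  "grip": 1
}}

```text
t: 1.65
eef_pos: [347.1, -408.7, 239.8]
tcp_rot: [3.141, 0.0, 1.029]
ft_force: [0.4, -0.0, 1.0]
opening: 0.634
grip_force: 0.0
```

```bash
cat >> h.py <<'E'
from scipy.spatial.transform import Rotation as R
def go(T,yaw):
    s=state();e=s["tcp_rot"];M=R.from_euler("xyz",e).as_matrix();d=-((yaw-e[2]+np.pi)%(2*np.pi)-np.pi)
    print("pos",s["eef_pos"].round(1),"rot",np.round(e,3),"shift",(M.T@(np.array(T)-s["eef_pos"])).round(1),"turn",round(d,3),"t",s["t"],"F",np.round(s["ft_force"],1),"open",round(s["opening"],2))
E
python3 -c "
from h import *
go((541,-184.5,235),3.057)"
```

```text
pos [ 347.1 -408.7  239.8] rot [3.141 0.    1.029] shift [292.1  50.6   4.8] turn -2.028 t 1.65 F [ 0.4 -0.   1. ] open 0.63
```

>>> {"api": "jog_arm", "payload": {
  "motion": [
    [[48,8,1],-0.145],
    [[96,17,2],-0.29],
    [[144,25,3],-0.435],
    [[192,33,4],-0.58],
    [[240,42,4],-0.725]
  ]
}}

```text
t: 2.15
eef_pos: [507.9, -225.4, 235.7]
tcp_rot: [3.141, 0.0, 1.755]
ft_force: [0.7, -0.9, -0.5]
opening: 0.214
grip_force: 0.0
```

```bash
python3 -c "
from h import *
go((541,-184.5,235),3.057)"
```

```text
pos [ 507.9 -225.4  235.7] rot [3.141 0.    1.755] shift [34.2 40.1  0.7] turn -1.302 t 2.15 F [ 0.7 -0.9 -0.5] open 0.21
```

>>> {"api": "jog_arm", "payload": {
  "motion": [
    [[17,20,0],-0.145],
    [[34,40,0],-0.29],
    [[34,40,0],-0.435],
    [[34,40,0],-0.58],
    [[34,40,0],-0.725]
  ]
}}

```text
t: 2.65
eef_pos: [540.3, -186.3, 235.6]
tcp_rot: [-3.141, 0.0, 2.48]
ft_force: [-0.5, -0.3, 0.2]
opening: 0.005
grip_force: 0.0
```

>>> {"api": "jog_arm", "payload": {
  "motion": [
    [[0,0,0],-0.145],
    [[0,0,0],-0.29],
    [[0,0,0],-0.435],
    [[0,0,0],-0.577],
    [[0,0,0],-0.577]
  ]
}}

```text
t: 3.15
eef_pos: [540.2, -186.6, 235.7]
tcp_rot: [-3.141, 0.0, 3.053]
ft_force: [-0.1, -0.4, -0.5]
opening: 0.005
grip_force: 0.0
```

```bash
python3 - <<'E'
from h import *
np.set_printoptions(precision=1,suppress=True)
go((541,-184.5,235),3.057)
p=read_camera("wrist")
print(proj(p,(546,-184.5,104)),proj(p,(541,-184.5,104)))
for r in cut_out("big_pad",p)[:2]:
    ys,xs=np.nonzero(r["region"]);print(r["p"],r["box"],xs.mean(),ys.mean(),atz(p,xs.mean(),ys.mean(),104))
cv2.imwrite("pics/w1.png",p["img"])
E
```

```text
pos [ 540.2 -186.6  235.7] rot [-3.1  0.   3.1] shift [-0.6  2.2  0.7] turn -0.004 t 3.15 F [-0.1 -0.4 -0.5] open 0.01
(np.float64(255.04108399345597), np.float64(196.6282196446899)) (np.float64(254.58011493485694), np.float64(191.53428133206265))
0.72 [150.4, 180.8, 358.4, 265.8] 254.42713107241065 216.24152153987168 [ 565.5 -186.8  104. ]
0.36 [367.0, 30.5, 471.5, 189.2] 421.2653456326159 109.5183919826899 [480.3 -35.1 104. ]
```

View pics/w1.png

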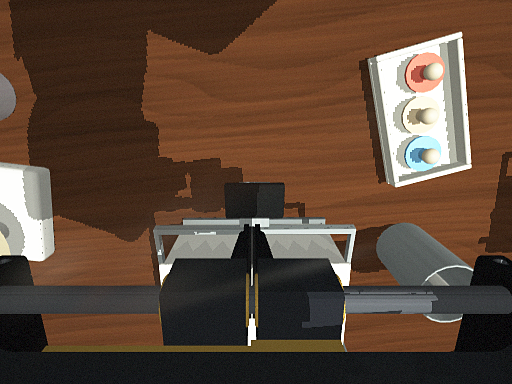

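The pad shows at cols 225–285, rows 182–217 (centre about 255,199), just ahead of the closed fingers. The soap dish is well to the right. This puts the pad centre near (548.5, -185), which agrees with the top camera.

```bash
python3 - <<'E'
from h import *
np.set_printoptions(precision=1,suppress=True)
w=read_camera("wrist");t=read_camera("top")
print(tri(w,(255,199.5),t,(317,207.8)))
go((545,-185,140),3.057)
E
```

```text
(array([ 548.5, -185.1,  105.5]), np.float64(0.6196056861646835))
pos [ 540.2 -186.6  235.6] rot [-3.1  0.   3. ] shift [-4.6  2.1 95.6] turn -0.009 t 3.35 F [ 0.5 -0.4 -0.2] open 0.0
```

>>> {"api": "jog_arm", "payload": {
  "motion": [
    [[-3,1,25],0],
    [[-5,2,50],0],
    [[-5,2,75],0],
    [[-5,2,94],0],
    [[-5,2,94],0]
  ]
}}

```text
t: 3.85
eef_pos: [544.4, -184.7, 139.5]
tcp_rot: [3.14, -0.004, 3.049]
ft_force: [-0.5, -0.2, 0.1]
opening: 0.008
grip_force: 0.0
```

>>> {"api": "jog_arm", "payload": {
  "motion": [
    [[0,0,6],0],
    [[0,0,12],0],
    [[0,0,17],0],
    [[0,0,22],0],
    [[0,0,27],0]
  ]
}}

```text
t: 4.35
eef_pos: [545.2, -185.1, 114.6]
tcp_rot: [-3.141, 0.0, 3.051]
ft_force: [-3.3, 0.2, 2.8]
opening: 0.003
grip_force: 1.5
```

```bash
python3 - <<'E'
from h import *
go((545,-185,86),3.057)
w=read_camera("wrist");t=read_camera("scene")
cv2.imwrite("pics/w2.png",w["img"])
cv2.imwrite("pics/p2.png",cv2.resize(t["img"][120:320,100:340],(720,600)))
E
```

```text
pos [ 545.2 -185.1  114.6] rot [-3.141  0.     3.051] shift [ 0.2  0.1 28.6] turn -0.006 t 4.35 F [-3.3  0.2  2.8] open 0.0
```

View pics/p2.png

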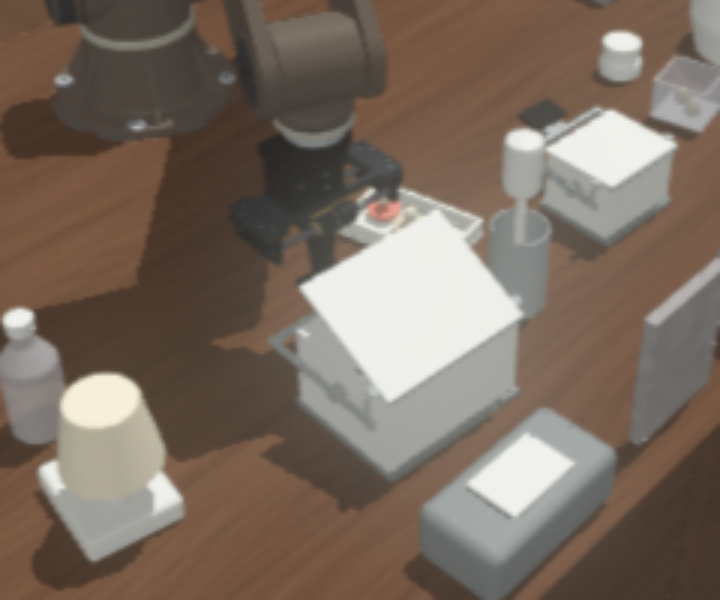

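The lid is rising, with its front edge at crop (305,290)–(435,215), and the gripper stands clear of it. I'll continue down.

>>> {"api": "jog_arm", "payload": {
  "motion": [
    [[0,0,5],0],
    [[0,0,10],0],
    [[0,0,15],0],
    [[0,0,20],0],
    [[0,0,25],0]
  ]
}}

```text
t: 4.95
eef_pos: [545.7, -185.2, 89.2]
tcp_rot: [-3.141, 0.001, 3.051]
ft_force: [1.5, 0.8, 2.9]
opening: 0.003
grip_force: 1.4
```

>>> {"api": "jog_arm", "payload": {
  "motion": [
    [[0,0,1],0],
    [[0,0,2],0],
    [[0,0,3],0],
    [[0,0,3],0]
  ]
}}

```text
t: 5.35
eef_pos: [545.6, -185.1, 87.4]
tcp_rot: [-3.141, 0.001, 3.051]
ft_force: [-3.1, 1.6, 9.7]
opening: 0.0
grip_force: 4.8
```

>>> {"api": "jog_arm", "payload": {
  "motion": [
    [[0,0,1],0],
    [[0,0,1],0],
    [[0,0,1],0],
    [[0,0,1],0],
    [[0,0,1],0]
  ]
}}

```text
t: 5.85
eef_pos: [545.7, -185.2, 87.2]
tcp_rot: [-3.141, 0.002, 3.051]
ft_force: [-5.0, 2.1, 16.7]
opening: 0.005
grip_force: 9.2
```

```bash
python3 - <<'E'
from h import *
t=read_camera("scene")
cv2.imwrite("pics/p3.png",cv2.resize(t["img"][120:320,100:340],(720,600)))
E
```

```text
(no output)
```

View pics/p3.png

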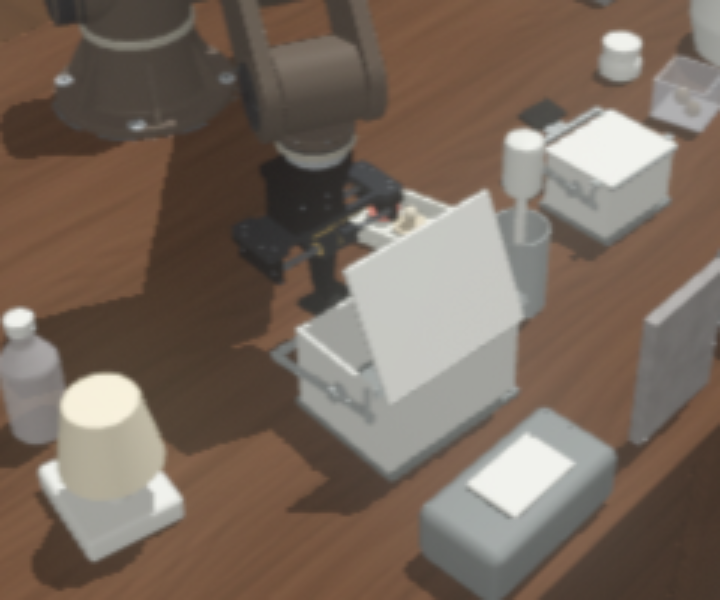

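The lid stands fully up, with its front edge at crop (350,270)–(487,192). The pad is hard on its stop: 17 N with no further travel. I'll hold it there.

>>> {"api": "jog_arm", "payload": {
  "motion": [
    [[0,0,0],0],
    [[0,0,0],0],
    [[0,0,0],0],
    [[0,0,0],0],
    [[0,0,0],0]
  ]
}}

```text
t: 6.4
eef_pos: [545.6, -185.1, 87.2]
tcp_rot: [-3.141, 0.002, 3.051]
ft_force: [-5.1, 2.5, 18.2]
opening: 0.003
grip_force: 9.2
```

>>> {"api": "jog_arm", "payload": {
  "motion": [
    [[0,0,0],0],
    [[0,0,0],0],
    [[0,0,0],0],
    [[0,0,0],0],
    [[0,0,0],0]
  ]
}}

```text
t: 6.9
eef_pos: [545.6, -185.2, 87.2]
tcp_rot: [-3.141, 0.002, 3.051]
ft_force: [-4.9, 2.6, 18.4]
opening: 0.004
grip_force: 9.2
```

>>> {"api": "jog_arm", "payload": {
  "motion": [
    [[0,0,0],0],
    [[0,0,0],0],
    [[0,0,0],0],
    [[0,0,0],0],
    [[0,0,0],0]
  ]
}}

```text
t: 7.4
eef_pos: [545.6, -185.2, 87.2]
tcp_rot: [-3.141, 0.002, 3.051]
ft_force: [-5.0, 0.8, 17.7]
opening: 0.005
grip_force: 9.2
```

>>> {"api": "jog_arm", "payload": {
  "motion": [
    [[0,0,0],0],
    [[0,0,0],0],
    [[0,0,0],0],
    [[0,0,0],0],
    [[0,0,0],0]
  ]
}}

```text
t: 7.9
eef_pos: [545.7, -185.2, 87.2]
tcp_rot: [-3.141, 0.002, 3.051]
ft_force: [-4.3, 1.0, 18.0]
opening: 0.006
grip_force: 9.2
```

>>> {"api": "jog_arm", "payload": {
  "motion": [
    [[0,0,0],0],
    [[0,0,0],0],
    [[0,0,0],0],
    [[0,0,0],0],
    [[0,0,0],0]
  ]
}}

```text
t: 8.4
eef_pos: [545.6, -185.2, 87.2]
tcp_rot: [-3.141, 0.002, 3.051]
ft_force: [-4.0, 2.4, 17.4]
opening: 0.005
grip_force: 9.2
```

>>> {"api": "jog_arm", "payload": {
  "motion": [
    [[0,0,0],0],
    [[0,0,0],0],
    [[0,0,0],0],
    [[0,0,0],0],
    [[0,0,0],0]
  ]
}}

```text
t: 8.9
eef_pos: [545.6, -185.1, 87.2]
tcp_rot: [-3.141, 0.002, 3.051]
ft_force: [-5.2, 2.8, 18.3]
opening: 0.004
grip_force: 9.2
```

>>> {"api": "jog_arm", "payload": {
  "motion": [
    [[0,0,0],0],
    [[0,0,0],0],
    [[0,0,0],0],
    [[0,0,0],0],
    [[0,0,0],0]
  ]
}}

```text
t: 9.4
eef_pos: [545.6, -185.2, 87.2]
tcp_rot: [-3.141, 0.002, 3.051]
ft_force: [-5.2, 2.0, 17.0]
opening: 0.005
grip_force: 9.2
```

>>> {"api": "jog_arm", "payload": {
  "motion": [
    [[0,0,-1],0],
    [[0,0,-3],0],
    [[0,0,-5],0],
    [[0,0,-7],0],
    [[0,0,-9],0]
  ]
}}

```text
t: 9.9
eef_pos: [545.2, -185.1, 94.7]
tcp_rot: [3.142, -0.0, 3.051]
ft_force: [-3.2, -0.1, 2.3]
opening: 0.004
grip_force: 1.2
```

>>> {"api": "jog_arm", "payload": {
  "motion": [
    [[0,0,-2],0],
    [[0,0,-4],0],
    [[0,0,-6],0],
    [[0,0,-8],0],
    [[0,0,-10],0]
  ]
}}

```text
t: 10.4
eef_pos: [545.3, -185.1, 104.8]
tcp_rot: [-3.141, 0.0, 3.051]
ft_force: [-3.3, 0.1, 3.5]
opening: 0.006
grip_force: 1.4
```

>>> {"api": "jog_arm", "payload": {
  "motion": [
    [[0,0,-2],0],
    [[0,0,-4],0],
    [[0,0,-6],0],
    [[0,0,-8],0],
    [[0,0,-10],0]
  ]
}}

```text
t: 10.9
eef_pos: [545.8, -185.2, 114.9]
tcp_rot: [-3.141, 0.001, 3.051]
ft_force: [2.4, 0.5, 2.6]
opening: 0.006
grip_force: 1.1
```

>>> {"api": "jog_arm", "payload": {
  "motion": [
    [[0,0,-2],0],
    [[0,0,-4],0],
    [[0,0,-6],0],
    [[0,0,-8],0],
    [[0,0,-10],0]
  ]
}}

```text
t: 11.4
eef_pos: [545.4, -185.2, 124.8]
tcp_rot: [-3.141, 0.0, 3.051]
ft_force: [1.4, -0.1, 2.2]
opening: 0.006
grip_force: 1.1
```

>>> {"api": "jog_arm", "payload": {
  "motion": [
    [[0,0,-1],0],
    [[0,0,-2],0],
    [[0,0,-3],0],
    [[0,0,-4],0],
    [[0,0,-5],0]
  ]
}}

```text
t: 11.9
eef_pos: [545.3, -185.1, 129.7]
tcp_rot: [-3.142, -0.0, 3.051]
ft_force: [2.3, -0.5, 2.6]
opening: 0.006
grip_force: 1.1
```

>>> {"api": "jog_arm", "payload": {
  "motion": [
    [[0,0,-1],0],
    [[0,0,-2],0],
    [[0,0,-3],0],
    [[0,0,-4],0],
    [[0,0,-5],0]
  ]
}}

```text
t: 12.4
eef_pos: [544.9, -184.9, 134.4]
tcp_rot: [3.141, -0.001, 3.051]
ft_force: [0.2, 0.4, -0.4]
opening: 0.003
grip_force: 0.0
```

Contact ended gently near z = 130–134. Now I'll rise clear and check.

>>> {"api": "jog_arm", "payload": {
  "motion": [
    [[0,0,-4],0],
    [[0,0,-16],0],
    [[0,0,-32],0],
    [[0,0,-48],0],
    [[0,0,-64],0]
  ]
}}

```text
t: 12.9
eef_pos: [545.3, -185.1, 200.2]
tcp_rot: [-3.141, 0.001, 3.051]
ft_force: [-0.1, 0.6, -0.1]
opening: 0.003
grip_force: 0.0
```

>>> {"api": "jog_arm", "payload": {
  "motion": [
    [[0,0,-20],0],
    [[0,0,-35],0],
    [[0,0,-40],0],
    [[0,0,-40],0],
    [[0,0,-40],0]
  ]
}}

```text
t: 13.4
eef_pos: [545.1, -185.0, 238.2]
tcp_rot: [3.141, -0.001, 3.051]
ft_force: [0.6, -0.2, 0.2]
opening: 0.005
grip_force: 0.0
```

```bash
python3 - <<'E'
from h import *
t=read_camera("scene")
cv2.imwrite("pics/p4.png",cv2.resize(t["img"][120:320,100:340],(720,600)))
a=cv2.imread("pics/scene0.png");d=cv2.absdiff(a,t["img"]).max(2)
print("lid diff",d[203:250,220:270].mean(),state()["ft_force"],state()["eef_pos"])
E
```

```text
lid diff 0.39787234042553193 [-0.1149049  -0.24192565  0.21084543] [ 545.08316491 -184.95794353  237.97278669]
```

View pics/p4.png

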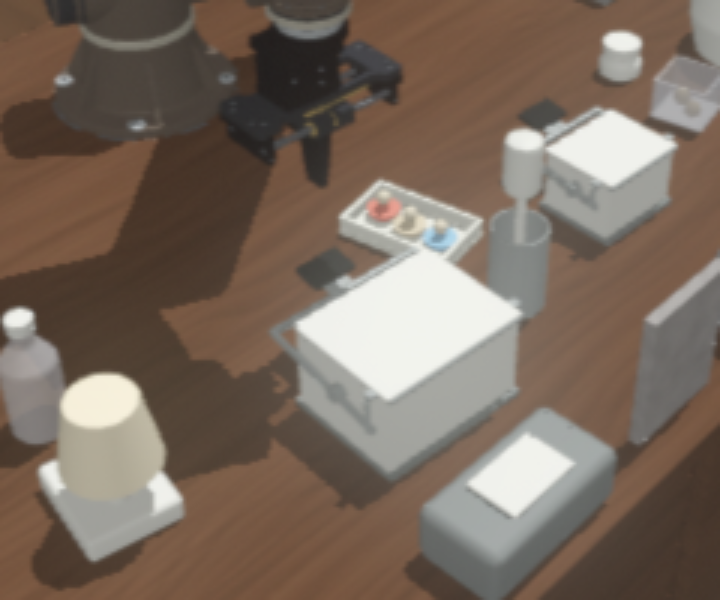

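The lid is shut and the pad is back up at crop (326,269). Everything else is unmoved and the gripper is clear.

```bash
python3 -c "
from h import *
print(job_done())"
```

```text
the job is handed in; nothing more can be done
None
```

The larger box was aired: its lever was held fully pressed for over three seconds, the lid was eased down at about 20 mm/s until shut, the gripper finished clear, nothing else in view had moved, and the job is handed in (no verdict was returned).

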